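# Nest the stepped scatter shield on its ridge support

### The job

Build the stepped steel shield on the ridge-shaped aluminium support: nest the shortest angle section over its ridge, then the middle one over that, then the longest one on the outside, legs down, lined up along the ridge and with their lengths centred on the support. Last, set the V-notched brass hold-down weight astride the middle of the top angle, upright, and let go; leave the post, the jar and the screwdriver where they are.

Things in the scene. Friction and masses are not known exactly. Their poses are not given: they have to be found in the camera images.
- angle_short: The shortest of three loose steel angle offcuts, lying like a roof: ridge up, legs sloping down at 45 deg. 42 mm long along the ridge, legs 26 mm outside, 5 mm thick; 37 mm wide, 21.9 mm high. Origin: centre of the underside, level with the leg edges; y along the ridge, z up. Grip: the square end faces at y = +-21 mm. Finished, its origin is 41.2 mm above the support's origin.
- angle_mid: The middle one of three loose steel angle offcuts, lying like a roof: ridge up, legs sloping down at 45 deg. 54 mm long along the ridge, legs 31 mm outside, 5 mm thick; 44 mm wide, 25.5 mm high. Origin: centre of the underside, level with the leg edges; y along the ridge, z up. Grip: the square end faces at y = +-27 mm. Finished, its origin is 44.7 mm above the support's origin.
- angle_long: The longest of three loose steel angle offcuts, lying like a roof: ridge up, legs sloping down at 45 deg. 66 mm long along the ridge, legs 36 mm outside, 5 mm thick; 51 mm wide, 29.0 mm high. Origin: centre of the underside, level with the leg edges; y along the ridge, z up. Grip: the square end faces at y = +-33 mm. Finished, its origin is 48.2 mm above the support's origin.
- saddle: Loose weight, 0.33 kg: brass block 44 (x) by 30 (y) by 30 mm high; a 90 deg V notch, 14 mm deep, runs through its underside along y (the 30 mm way). On top, centred, a dark round grip post 24 mm across, 26 mm tall (56 mm in all). Origin: centre of the underside (notch mouth); z up. Finished, it straddles the longest angle, origin 63.2 mm above the support's origin.
- ridge: Fixed support: a square aluminium bar set on edge, its top a 90 deg ridge, on a short post and a base plate 70 x 70 x 8 mm with four screw heads. The ridge runs along y, 28 mm long (y = +-14 mm), crest 56 mm above the origin, sloping faces 26 mm. Each nested angle raises the crest by 7.1 mm. Origin: centre of the plate's underside, on the bench; z up.
- post: Bystander, loose: a slim upright steel optics post 13 mm in diameter on a dark round foot 32 mm in diameter, 63 mm tall. Origin: centre of the underside.
- jar: Bystander, loose: a small clear jar with a white cap, 40 mm in diameter and 45 mm tall. Origin: centre of the underside.
- driver: Bystander, loose: a screwdriver 160 mm long lying beyond the work. Its x axis runs along its length.
Mind the look-alikes: they are no part of the job. Leave any green look-alike of the angle_short alone. What is shaped like the angle_mid but orange is not meant.

How it is judged:
On the way, in this order (a step that is already met when the one before it is completed fails the run):
1. the shortest angle is seated on the ridge support (horizontal distance between angle_short and ridge below 0.009 m and z of angle_short in the frame of ridge between 0.0381508 and 0.0441508 m and angle between the y axis of angle_short and the y axis of ridge, either way round below 0.12 rad and angle between angle_short's own z axis and vertical below 0.1 rad), for 0.2 s.
2. the middle angle is nested over the shortest (horizontal distance between angle_mid and ridge below 0.009 m and z of angle_mid in the frame of ridge between 0.0416863 and 0.0476863 m and angle between the y axis of angle_mid and the y axis of ridge, either way round below 0.12 rad and angle between angle_mid's own z axis and vertical below 0.1 rad), for 0.2 s.
3. the longest angle is nested over the middle one (horizontal distance between angle_long and ridge below 0.009 m and z of angle_long in the frame of ridge between 0.0452218 and 0.0512218 m and angle between the y axis of angle_long and the y axis of ridge, either way round below 0.12 rad and angle between angle_long's own z axis and vertical below 0.1 rad), for 0.2 s.
At the end, for the whole second after the job is handed in: All three angles and the weight are at rest on the ridge support in the order shortest, middle, longest, weight: each centre within 9 mm (horizontally) of the support's centre, each within 3 mm of its nested height, lined up with the ridge within 0.12 rad, and upright within 0.1 rad (all of step 1 and all of step 2 and all of step 3 and horizontal distance between saddle and ridge below 0.009 m and z of saddle in the frame of ridge between 0.0602132 and 0.0662132 m and angle between the y axis of saddle and the y axis of ridge, either way round below 0.12 rad and angle between saddle's own z axis and vertical below 0.1 rad and linear speed of each of angle_short, angle_mid, angle_long, saddle below 0.02 m/s); the robot touches nothing.
It fails at once if the post has been moved by more than 20 mm (distance of post from where it was at the start of the episode above 0.02 m).
It fails at once if the jar has been moved by more than 20 mm (distance of jar from where it was at the start of the episode above 0.02 m).
It fails at once if the screwdriver has been moved by more than 20 mm (distance of driver from where it was at the start of the episode above 0.02 m).
It also fails if it takes over 93 s, if anything falls off the work surface, if the arm or the gripper's body presses on something with over 40 N, if the wrist force passes 120 N, or if a joint passes its speed limit or range.

### The arm

A 7-joint arm with a two-finger parallel gripper is mounted at the origin on the work surface. World frame = base frame: x ahead of the robot, y to its left, z up, the work surface at z = 0. Lengths are in m, angles in rad, forces in N, time in s.
With the tool pointing down it reaches from about 0.425 to 0.875 m from the base axis. Payload 4.7 kg.
Tool frame: the origin (TCP) lies on the mounting face of the last link; the fingertips stand 182 mm ahead of it and the grasp point (between the pads) lies 164 mm ahead of it; x points along the fingers, y is the direction in which the jaws open and shut, and the axes are right-handed (so a half turn about x gives the same grasp; the last joint's range is limited). The gripper opens to 87 mm and grips with 3 to 60 N. Pads are 19 mm wide; open, the fingers measure 117 mm over their backs; the gripper's body (75 mm by 190 mm) begins 51 mm behind the grasp point.
Start: joints at [1.127, 0.321, -0.07, 1.45, 0.023, 1.371, -0.057], TCP at [0.287, -0.583, 0.405] pointing down, gripper open.
Joint ranges: [-2.86, 2.86], [-0.3, 2.09], [-1.38, 1.24], [0.06, 2.45], [-1.56, 4.7], [0.09, 2.05], [-2.69, 2.69]. Speed limits (rad/s): [2.57, 2.57, 3.14, 3.14, 3.14, 3.14, 3.14].

### API

Orientations are given as a rotation vector (axis times angle).
In Python, from bench import monitor, get_image, ctrl gives the robot as it stands.
- The arm moves only by the shell command python3 -m creep 'ROWS' [FORCE]. ROWS is JSON, a list of rows, each a list of 7 numbers: the shift along the tool's x, y, z in mm, then the turn, a rotation vector about the tool's x, y, z in rad, then the finger opening in mm, from 0 to 87. A call has 1 to 5 rows; each row shifts and turns the commanded pose from where the row before left it, along the tool's axes as they then stand; what a row does not reach is not made up. A row lasts 1/10 s, in which the tool goes at most 50 mm and 8.59 degrees, less where a joint would pass 70% of its speed; a pose out of reach is approached as far as the arm can. A call is refused whole if a number of a shift passes 50 or a number of a turn 0.15, either way. A call with a gripper value outside its range is refused whole. The fingers move at their own pace and stop on an object; FORCE is the grip in N (left out, the last holds). Time passes only in rows, so rows that do not move let the fingers close. It gives the time, the measured TCP pose, the force and the opening at its end, in the units of the state.
- monitor.get_state(): the state, without advancing time (a new reading comes with each control period).
- get_image(name): name is "side" or "top" or "wrist"; returns a dict with "img" (400x640x3 uint8, red, green, blue), "mtx" (3x3 intrinsics, pixels), "D" ([k1, k2, p1, p2, k3] as OpenCV has them; the pictures are not rectified), "view" (4x4, takes a point from world to camera coordinates). Camera axes: x right, y up, looking along -z (the intrinsics and any distortion apply to the point x, -y, -z); pixel columns grow to the right and rows downward; lengths in m; the calibration is good to about 2 mm. A picture is of the moment at which its call begins. There is no depth.
- ctrl.close_job(): hands the job in, once; it reports no verdict.
The state is a dict: "time": time; "joint_positions": joint angles; "qd": joint speeds; "joint_torque": joint torques, N m; "position": TCP position; "tool_rot": TCP orientation; "ft_force": force on the tool from outside, world axes, zero at the start; "torque": the same for the moment, N m; "grip_width": opening from 0.0 (shut) to 1.0 (fully open).
Only numpy, scipy, OpenCV 4.12 (cv2) and the standard library are available. Lean on these libraries where they do the work, as an engineer would, in place of code of your own. Each camera call takes 0.05 s, during which the arm holds its last target.

## Working session

There is one attempt and no reset: what is moved stays moved. The work goes in short steps, Python scripts to look and compute and a shell command to move; the robot and the scene stay as the last step left them, time stands still between calls to the robot, and variables do not carry over. Pictures are saved under pics/ and viewed, and the job is handed in when it is done.

```bash
mkdir -p pics; python3 - <<'E'
from bench import monitor,get_image
import cv2
for n in("side","top","wrist"):
    d=get_image(n); cv2.imwrite(f"pics/{n}0.png",d["img"][:,:,::-1]); print(n,d["mtx"].tolist(),d["D"],d["view"])
print(monitor.get_state())
E
```

```text
side [[383.6907146381769, 0.0, 320.6729230925303], [0.0, 383.6907146381769, 198.72835865194835], [0.0, 0.0, 1.0]] [-0.06671156  0.          0.          0.          0.        ] [[ 0.91088208 -0.41264721 -0.00401368 -0.55850595]
 [ 0.29998968  0.65545909  0.69309421 -0.20331492]
 [-0.28337259 -0.63253116  0.72083584 -0.78640369]
 [ 0.          0.          0.          1.        ]]
top [[479.63292008301994, 0.0, 320.7706079296781], [0.0, 479.63292008301994, 196.46686355502985], [0.0, 0.0, 1.0]] [-0.05381408  0.          0.          0.          0.        ] [[-1.84836999e-02 -9.99527601e-01  2.45545729e-02 -3.58366562e-04]
 [ 9.97860855e-01 -1.69014982e-02  6.31510298e-02 -6.10142764e-01]
 [-6.27061882e-02  2.56693118e-02  9.97701869e-01 -9.55012669e-01]
 [ 0.00000000e+00  0.00000000e+00  0.00000000e+00  1.00000000e+00]]
wrist [[355.95117546573067, 0.0, 321.1449405247596], [0.0, 355.95117546573067, 199.40558777110073], [0.0, 0.0, 1.0]] [-0.05934223  0.          0.          0.          0.        ] [[ 0.44233098 -0.89685016 -0.00176161 -0.64960545]
 [ 0.85690827  0.42320947 -0.2942821   0.03539562]
 [ 0.26467248  0.12866055  0.95571698 -0.39045206]
 [ 0.          0.          0.          1.        ]]
{'time': 0.15, 'joint_positions': array([ 1.12711079,  0.32165821, -0.07009513,  1.45139704,  0.02259967,
        1.37083795, -0.05694797]), 'qd': array([-0.00028929, -0.00087455, -0.0004495 , -0.00304606, -0.0004565 ,
        0.00018016,  0.00044209]), 'joint_torque': array([-2.77347490e-04, -4.91794503e+01, -4.04701671e-01, -3.12877929e+01,
       -6.38943049e-02,  4.03541420e-02,  1.15041034e-04]), 'position': array([ 0.28718287, -0.58294011,  0.40390795]), 'tool_rot': array([ 1.96718188,  0.45985896, -1.96804208]), 'ft_force': array([-0.03763713,  0.18822713, -0.20238823]), 'torque': array([0.00385064, 0.02859061, 0.01957722]), 'grip_width': 1.0014710927900938}
```

View pics/side0.png

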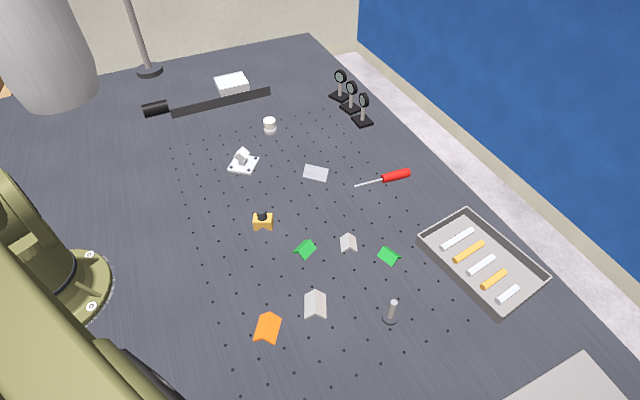

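View pics/top0.png

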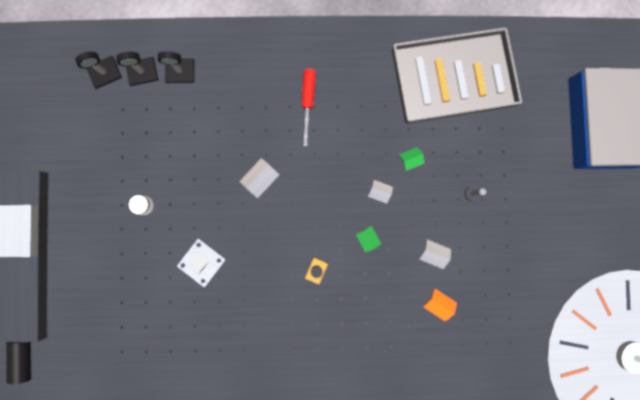

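View pics/wrist0.png

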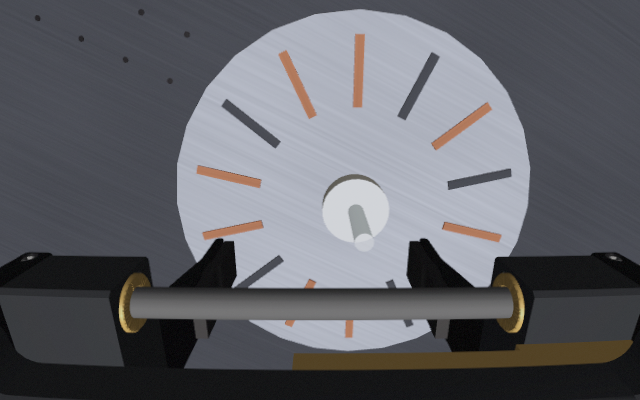

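```bash
python3 - <<'E'
import cv2,numpy as np
t=cv2.imread("pics/top0.png"); s=cv2.imread("pics/side0.png")
def crop(im,c,w=60,h=60,k=6):
    x,y=c; a=im[y-h//2:y+h//2,x-w//2:x+w//2]; a=cv2.resize(a,None,fx=k,fy=k,interpolation=cv2.INTER_CUBIC)
    for i in range(0,w,10): cv2.putText(a,str(x-w//2+i),(i*k,8),0,.3,(0,255,255)); cv2.line(a,(i*k,8),(i*k,13),(0,255,255))
    for i in range(0,h,10): cv2.putText(a,str(y-h//2+i),(0,i*k+4),0,.3,(0,255,255))
    return a
for nm,im,cs in(("t",t,[(380,191),(435,254),(259,178),(317,271),(201,263)]),("s",s,[(348,242),(315,304),(316,173),(263,220),(243,160)])):
    A=[crop(im,c,44,44) for c in cs]+[np.zeros((264,264,3),np.uint8)]
    cv2.imwrite(f"pics/crop_{nm}.png",np.vstack([np.hstack(A[:3]),np.hstack(A[3:])]))
E
```

```text
(no output)
```

View pics/crop_t.png

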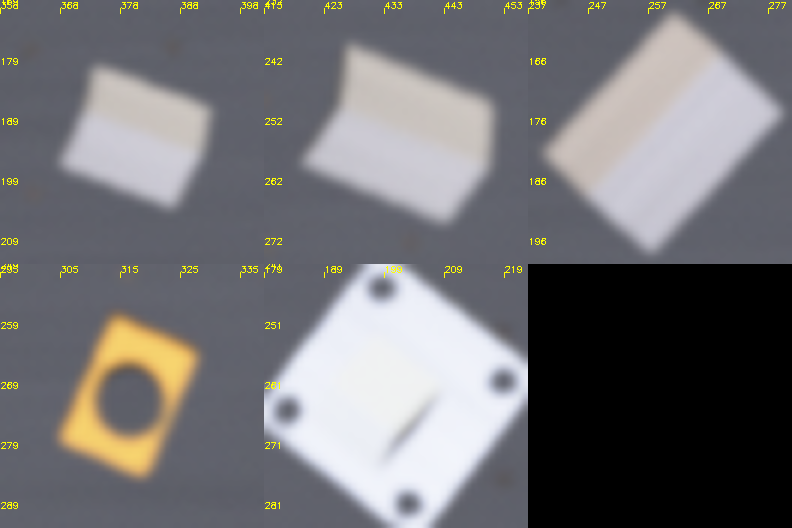

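View pics/crop_s.png

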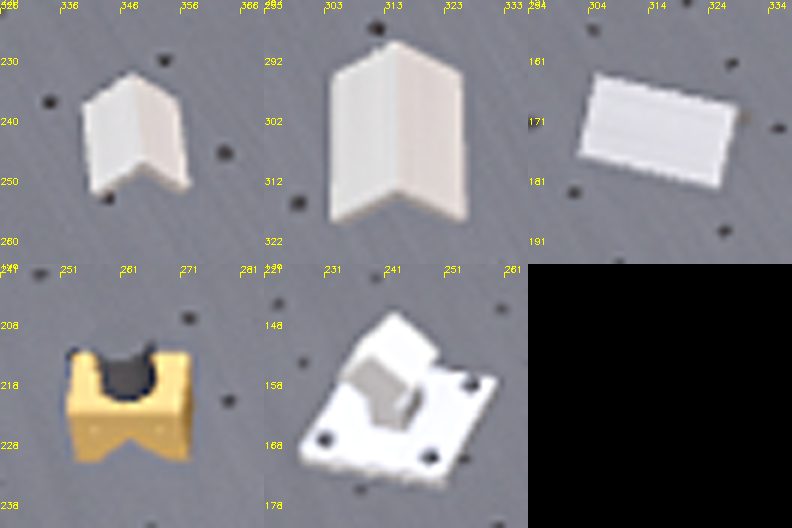

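```bash
cat > h.py <<'E'
import cv2,numpy as np
from scipy.optimize import minimize
from scipy.spatial.transform import Rotation as R
def proj(d,P):
    P=np.atleast_2d(P)@d["view"][:3,:3].T+d["view"][:3,3]
    P=P*[1,-1,-1]
    return cv2.projectPoints(P,np.zeros(3),np.zeros(3),d["mtx"],d["D"])[0][:,0]
def prism(sec,L):
    n=len(sec); a=[(x,-L/2,z) for x,z in sec]+[(x,L/2,z) for x,z in sec]
    F=[list(range(n)),list(range(n,2*n))]+[[i,(i+1)%n,n+(i+1)%n,n+i] for i in range(n)]
    return np.array(a)/1000,F
def angle(leg,L,h):
    a=leg/2**.5;t=5/2**.5
    return [prism([(0,h),(a,h-a),(a-t,h-a-t),(0,h-2*t),(-a+t,h-a-t),(-a,h-a)],L)]
def box(x,y,z0,z1): return prism([(-x/2,z0),(x/2,z0),(x/2,z1),(-x/2,z1)],y)
M=dict(angle_short=angle(26,42,21.9),angle_mid=angle(31,54,25.5),angle_long=angle(36,66,29.0),
 saddle=[prism([(-22,0),(-14,0),(0,14),(14,0),(22,0),(22,30),(-22,30)],30),prism([(12*np.cos(0),30),(12,56),(-12,56),(-12,30)],1)],
 ridge=[box(70,70,0,8),prism([(0,56),(18.4,37.6),(0,19.2),(-18.4,37.6)],28)])
def tf(V,p,z=0):
    c,s=np.cos(p[2]),np.sin(p[2]); return V@np.array([[c,s,0],[-s,c,0],[0,0,1]])+[p[0],p[1],z]
K=6
def render(d,name,p,c,w,z=0):
    o=np.array([c[0]-w//2,c[1]-w//2]); m=np.zeros((w*K,w*K),np.uint8)
    for V,F in M[name]:
        u=(proj(d,tf(V,p,z))-o+.5)*K-.5
        for f in F: cv2.fillPoly(m,[np.round(u[f]*16).astype(np.int32)],255,shift=4)
    return m
def crop(img,c,w):
    return cv2.resize(np.ascontiguousarray(img[c[1]-w//2:c[1]+w//2,c[0]-w//2:c[0]+w//2]),None,fx=K,fy=K,interpolation=cv2.INTER_CUBIC)
def fit(name,views,p0,z=0):
    """views: list of (d,mask(w*K),c,w)"""
    def cost(q):
        p=[q[0]/1000,q[1]/1000,q[2]/30]
        return sum(np.mean(render(d,name,p,c,w,z)!=m)*w*w for d,m,c,w in views)
    best=None
    for _ in range(2):
        q0=np.array([p0[0]*1000,p0[1]*1000,p0[2]*30])
        r=minimize(cost,q0,method="Nelder-Mead",options=dict(initial_simplex=q0+np.array([[0,0,0],[8,0,0],[0,8,0],[0,0,6]]),xatol=.02,fatol=.01))
        p0=[r.x[0]/1000,r.x[1]/1000,r.x[2]/30]
    return np.array(p0),r.fun
def unproj(d,px,z):
    u=cv2.undistortPoints(np.array([[px]],float),d["mtx"],d["D"])[0,0]
    Rm=d["view"][:3,:3]; o=-Rm.T@d["view"][:3,3]; v=Rm.T@np.array([u[0],-u[1],-1]); return o+v*(z-o[2])/v[2]
E
cat > f.py <<'E'
from h import *
from bench import get_image
T=get_image("top");S=get_image("side")
C=dict(angle_short=((380,191),(348,242)),angle_mid=((435,254),(315,304)),angle_long=((259,178),(316,173)),saddle=((317,271),(263,220)),ridge=((201,263),(243,160)))
out=[]
for n,(ct,cs) in C.items():
    w=60
    vs=[]
    for d,c in((T,ct),(S,cs)):
        a=crop(d["img"],c,w).astype(int)
        if n=="saddle": m=((a[:,:,0]-a[:,:,2])>40)
        else: m=a.min(2)>(145 if d is T else 160)
        m=m.astype(np.uint8)*255
        cc,_=cv2.findContours(m,cv2.RETR_EXTERNAL,cv2.CHAIN_APPROX_NONE); b=max(cc,key=cv2.contourArea); m[:]=0; cv2.drawContours(m,[b],-1,255,-1)
        vs.append((d,m,c,w))
    p0=unproj(T,ct,.02)
    for lab,v in(("T",vs[:1]),("S",vs[1:]),("TS",vs)):
        res=[]
        for y in np.arange(0,np.pi,np.pi/6):
            try: res.append(fit(n,v,[p0[0],p0[1],y]))
            except Exception as e: print(e)
        p,f=min(res,key=lambda r:r[1]); print(n,lab,p.round(4),np.degrees(p[2]).round(1)%180,round(f,1),sorted(set((round(float(np.degrees(r[0][2])%180),0),round(r[1],0)) for r in res)))
    ims=[]
    for d,m,c,w in vs:
        a=crop(d["img"],c,w)[:,:,::-1].copy()
        for V,F in M[n]:
            u=(proj(d,tf(V,p))-np.array([c[0]-w//2,c[1]-w//2])+.5)*K-.5
            for g in F: cv2.polylines(a,[np.round(u[g]).astype(np.int32)],True,(0,0,255))
        ims.append(cv2.resize(a,(266,266)))
    out.append(np.vstack(ims))
cv2.imwrite("pics/fitA.png",np.hstack(out[:3])); cv2.imwrite("pics/fitB.png",np.hstack(out[3:]))
E
time python3 f.py
```

```text
angle_short T [ 0.6197 -0.1349 -0.3785] 158.3 9.2 [(66.0, np.float64(94.0)), (78.0, np.float64(89.0)), (78.0, np.float64(90.0)), (158.0, np.float64(9.0)), (159.0, np.float64(10.0))]
angle_short S [ 0.6209 -0.134   2.7624] 158.3 19.5 [(59.0, np.float64(82.0)), (60.0, np.float64(82.0)), (97.0, np.float64(77.0)), (158.0, np.float64(20.0))]
angle_short TS [ 0.6201 -0.135  -0.3596] 159.4 42.2 [(65.0, np.float64(196.0)), (75.0, np.float64(199.0)), (158.0, np.float64(43.0)), (159.0, np.float64(42.0))]
angle_mid T [ 0.4876 -0.2461 -0.4078] 156.6 18.9 [(44.0, np.float64(192.0)), (83.0, np.float64(190.0)), (85.0, np.float64(190.0)), (156.0, np.float64(20.0)), (157.0, np.float64(19.0))]
angle_mid S [ 0.4892 -0.2449 -0.4042] 156.8 29.1 [(40.0, np.float64(192.0)), (92.0, np.float64(193.0)), (93.0, np.float64(193.0)), (157.0, np.float64(29.0)), (157.0, np.float64(30.0))]
angle_mid TS [ 0.4885 -0.2453 -0.4008] 157.0 66.4 [(55.0, np.float64(440.0)), (55.0, np.float64(441.0)), (79.0, np.float64(438.0)), (157.0, np.float64(66.0))]
angle_long T [0.6522 0.1151 0.8103] 46.4 12.9 [(46.0, np.float64(13.0))
[... 728 characters left out ...]
.0))]
saddle TS [4.6210e-01 9.0000e-04 2.7356e+00] 156.7 148.2 [(156.0, np.float64(148.0)), (156.0, np.float64(149.0)), (157.0, np.float64(148.0)), (157.0, np.float64(149.0))]
ridge T [0.4802 0.2363 0.8995] 51.5 49.9 [(51.0, np.float64(52.0)), (52.0, np.float64(50.0)), (141.0, np.float64(52.0)), (142.0, np.float64(50.0))]
ridge S [ 0.4819  0.2372 -0.6777] 141.2 24.1 [(51.0, np.float64(50.0)), (51.0, np.float64(51.0)), (141.0, np.float64(24.0)), (142.0, np.float64(24.0))]
ridge TS [ 0.4809  0.2366 -0.6645] 141.9 80.0 [(52.0, np.float64(105.0)), (52.0, np.float64(107.0)), (142.0, np.float64(80.0)), (142.0, np.float64(81.0)), (142.0, np.float64(82.0))]
real	0m16.528s
user	0m15.134s
sys	0m0.488s
```

View overlays.

View pics/fitA.png

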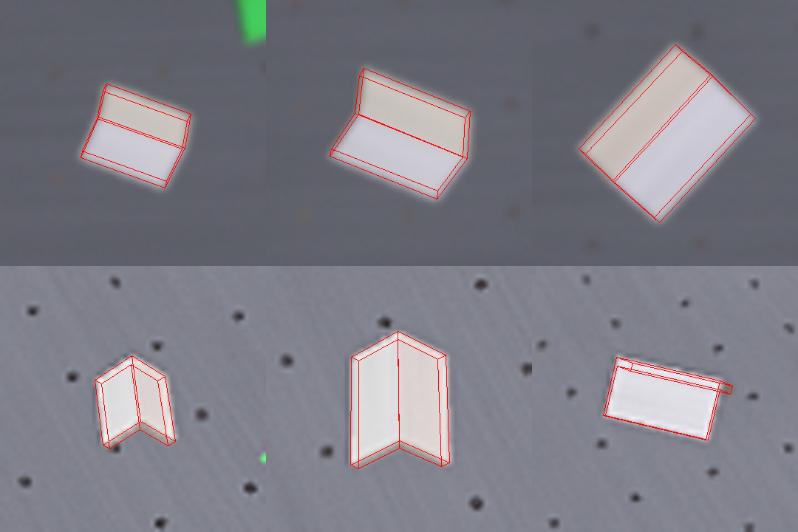

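View pics/fitB.png

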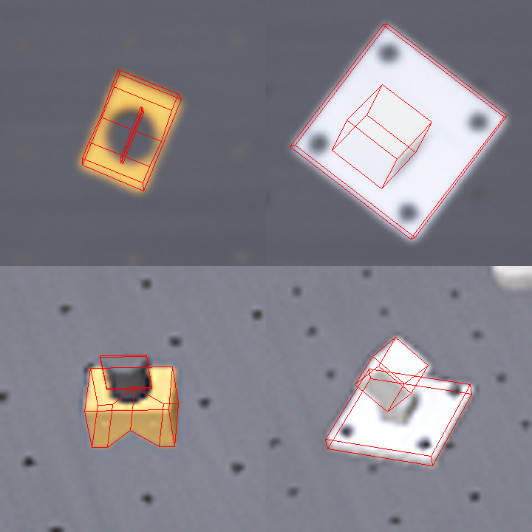

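```bash
cat > plan.py <<'E'
# usage: plan.py x y z psi_deg ; TCP target
import sys,numpy as np
from bench import monitor
from scipy.spatial.transform import Rotation as R
s=monitor.get_state()
x,y,z,psi=map(float,sys.argv[1:5]); Rc=R.from_rotvec(s["tool_rot"]); A=Rc.as_matrix()
cur=np.degrees(np.arctan2(A[1,1],A[0,1]))
p=np.radians(psi)
best=None
for q in(p,p+np.pi):
    c,n=np.cos(q),np.sin(q); B=np.array([[0,c,n],[0,n,-c],[-1,0,0]])
    rv=(Rc.inv()*R.from_matrix(B)).as_rotvec()
    if best is None or np.linalg.norm(rv)<np.linalg.norm(best[1]): best=(B,rv)
B,rv=best
d=np.array([x,y,z])-s["position"]
print("psi now",cur.round(2),"turn(tool)",rv.round(4),"shift mm in target-frame",(B.T@d*1000).round(1),"in current frame",(A.T@d*1000).round(1))
print("pos",s["position"].round(4),"q7",s["joint_positions"][6].round(2),"F",s["ft_force"].round(1),"grip mm",round(s["grip_width"]*87,1),"t",s["time"])
E
python3 plan.py 0.6204 -0.1347 0.30 68.6; python3 plan.py 0.481 .2368 .3 51.9; python3 plan.py .6522 .1151 .3 136.5
```

```text
psi now -63.77 turn(tool) [8.314e-01 4.000e-04 8.000e-04] shift mm in target-frame [ 104.2 -539.  -146.6] in current frame [ 104.4 -254.8 -497. ]
pos [ 0.2872 -0.583   0.4042] q7 -0.06 F [-0.8 -0.2  1.2] grip mm 86.7 t 0.25
psi now -63.77 turn(tool) [1.1229e+00 6.0000e-04 7.0000e-04] shift mm in target-frame [ 104.2 -764.7  353.4] in current frame [ 104.7 -649.6 -536.2]
pos [ 0.2872 -0.583   0.4042] q7 -0.06 F [-0.8 -0.2  1.2] grip mm 86.7 t 0.25
psi now -63.77 turn(tool) [-3.537e-01 -1.000e-04  8.000e-04] shift mm in target-frame [ 104.2 -215.8 -757.6] in current frame [ 104.6 -464.8 -636. ]
pos [ 0.2872 -0.583   0.4042] q7 -0.06 F [-0.8 -0.2  1.2] grip mm 86.7 t 0.25
```

```bash
python3 -m creep '[[0,-21,-41,0,0,0,87],[0,-21,-41,0,0,0,87],[0,-21,-41,0,0,0,87],[0,-21,-41,0,0,0,87],[0,-21,-41,0,0,0,87]]'
python3 -m creep '[[0,-21,-41,0,0,0,87],[0,-21,-41,0,0,0,87],[0,-21,-41,0,0,0,87],[0,-21,-41,0,0,0,87],[0,-21,-41,0,0,0,87]]'
python3 -m creep '[[0,-21,-41,0,0,0,87],[0,-21,-41,0,0,0,87],[0,0,0,-0.15,0,0,87],[0,0,0,-0.15,0,0,87],[0,0,0,-0.15,0,0,87]]'
python3 -m creep '[[0,0,0,-0.15,0,0,87],[0,0,0,-0.15,0,0,87],[0,0,0,-0.15,0,0,87],[0,0,0,-0.15,0,0,87],[0,0,0,-0.15,0,0,87]]'
python3 -m creep '[[0,0,0,-0.15,0,0,87],[0,0,0,-0.15,0,0,87],[0,0,0,-0.15,0,0,87],[0,0,0,-0.15,0,0,87],[0,0,0,-0.15,0,0,87]]'
python3 plan.py 0.6204 -0.1347 0.30 68.6
```

```text
time: 0.75
position: [0.4255, -0.3966, 0.4048]
tool_rot: [1.967, 0.458, -1.967]
ft_force: [1.3, -0.6, -0.6]
grip_width: 1.002
time: 1.25
position: [0.563, -0.2119, 0.4049]
tool_rot: [1.967, 0.458, -1.967]
ft_force: [0.1, -0.8, -0.1]
grip_width: 1.0
time: 1.75
position: [0.6175, -0.139, 0.4044]
tool_rot: [1.673, 0.824, -1.674]
ft_force: [-0.5, -0.1, 0.3]
grip_width: 1.001
time: 2.25
position: [0.6172, -0.1397, 0.4046]
tool_rot: [1.14, 1.252, -1.141]
ft_force: [-0.5, 0.3, 0.2]
grip_width: 1.0
time: 2.75
position: [0.6171, -0.1397, 0.4046]
tool_rot: [0.569, 1.495, -0.569]
ft_force: [-0.3, -0.2, -0.1]
grip_width: 0.996
psi now 48.3 turn(tool) [-3.543e-01 -2.000e-04  3.000e-04] shift mm in target-frame [104.6   5.8   1.2] in current frame [104.6   5.9  -0.9]
pos [ 0.6171 -0.1397  0.4046] q7 0.87 F [-0.3 -0.2 -0.1] grip mm 86.7 t 2.75
```

```bash
python3 -m creep '[[25,0,0,-0.15,0,0,87],[25,0,0,-0.15,0,0,87],[25,0,0,-0.055,0,0,87],[29,5.8,1.2,0,0,0,87],[0,0,0,0,0,0,87]]'
python3 plan.py 0.6204 -0.1347 0.186 68.6
cat > snap.py <<'E'
import sys,cv2
from bench import get_image
for n in sys.argv[2:]:
    cv2.imwrite(f"pics/{sys.argv[1]}_{n}.png",get_image(n)["img"][:,:,::-1])
E
cat > wfit.py <<'E'
# wfit.py tag name x y yaw(deg of object x) [z] : overlay prediction on wrist cam
import sys
from h import *
from bench import get_image
tag,n=sys.argv[1:3]; x,y,a=map(float,sys.argv[3:6]); z=float(sys.argv[6]) if len(sys.argv)>6 else 0
cam=sys.argv[7] if len(sys.argv)>7 else "wrist"
d=get_image(cam); im=d["img"][:,:,::-1].copy(); cv2.imwrite(f"pics/{tag}_raw.png",im)
for V,F in M[n]:
    u=proj(d,tf(V,[x,y,np.radians(a)],z))
    for g in F: cv2.polylines(im,[np.round(u[g]*16).astype(np.int32)],True,(0,0,255),1,cv2.LINE_AA,4)
cv2.imwrite(f"pics/{tag}.png",im)
E
python3 wfit.py w1 angle_short .6204 -.1347 -21.4
```

```text
time: 3.25
position: [0.6189, -0.1342, 0.2964]
tool_rot: [0.298, 1.558, -0.296]
ft_force: [-0.4, 0.9, -0.8]
grip_width: 0.998
psi now 68.34 turn(tool) [-0.0046 -0.0078  0.0004] shift mm in target-frame [1.104e+02 1.000e-01 1.600e+00] in current frame [1.104e+02 1.000e-01 2.400e+00]
pos [ 0.6189 -0.1342  0.2964] q7 1.15 F [-0.4  0.9 -0.8] grip mm 86.8 t 3.25
```

View pics/w1.png

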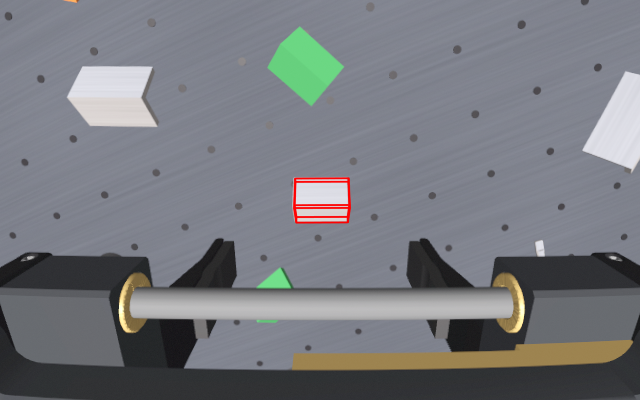

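```bash
python3 -m creep '[[40,0,1.5,-0.004,0,0,87],[40,0,0,0,0,0,87],[26,0,0,0,0,0,87],[0,0,0,0,0,0,87],[0,0,0,0,0,0,87]]'
python3 plan.py 0.6204 -0.1347 0.186 68.6
python3 wfit.py w2 angle_short .6204 -.1347 -21.4
```

```text
time: 3.8
position: [0.6228, -0.1354, 0.1966]
tool_rot: [0.294, 1.549, -0.294]
ft_force: [-0.1, 0.9, 0.4]
grip_width: 0.996
psi now 68.51 turn(tool) [-0.0015  0.0021 -0.0003] shift mm in target-frame [10.6 -0.2 -2.5] in current frame [10.6 -0.2 -2.5]
pos [ 0.6228 -0.1354  0.1966] q7 1.1 F [-0.1  0.9  0.4] grip mm 86.6 t 3.8
```

View pics/w2.png

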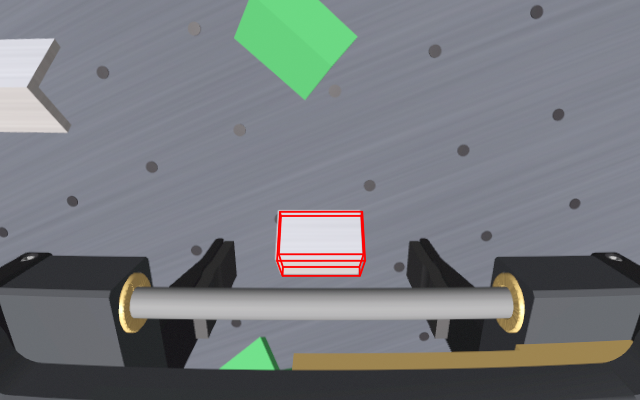

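```bash
python3 -m creep '[[9,0,-2.4,0,0,0,87],[0,0,0,0,0,0,50],[0,0,0,0,0,0,36],[0,0,0,0,0,0,36],[0,0,0,0,0,0,36]]' 20
python3 plan.py 0.6204 -0.1347 0.186 68.6
```

```text
time: 4.35
position: [0.6198, -0.1344, 0.1861]
tool_rot: [0.294, 1.55, -0.294]
ft_force: [-0.1, 0.3, -0.4]
grip_width: 0.722
psi now 68.52 turn(tool) [-0.0014  0.0005  0.    ] shift mm in target-frame [ 0.1 -0.1  0.7] in current frame [ 0.1 -0.1  0.7]
pos [ 0.6198 -0.1344  0.1861] q7 1.09 F [-0.1  0.3 -0.4] grip mm 62.8 t 4.35
```

```bash
python3 -m creep '[[0,0,0.5,0,0,0,36],[0,0,0,0,0,0,36],[0,0,0,0,0,0,36],[0,0,0,0,0,0,36],[0,0,0,0,0,0,36]]' 20;python3 -m creep '[[0,0,0,0,0,0,36],[0,0,0,0,0,0,36],[0,0,0,0,0,0,36]]' 25
python3 plan.py 0.6204 -0.1347 0.186 68.6
```

```text
time: 4.85
position: [0.6201, -0.1346, 0.1858]
tool_rot: [0.294, 1.551, -0.294]
ft_force: [0.8, -1.0, -0.4]
grip_width: 0.48
time: 5.15
position: [0.6201, -0.1346, 0.1858]
tool_rot: [0.294, 1.551, -0.294]
ft_force: [0.1, -0.2, -0.3]
grip_width: 0.476
psi now 68.52 turn(tool) [-0.0013  0.0001  0.0001] shift mm in target-frame [-0.2 -0.   0.3] in current frame [-0.2 -0.   0.3]
pos [ 0.6201 -0.1346  0.1858] q7 1.09 F [ 0.1 -0.2 -0.3] grip mm 41.4 t 5.15
```

```bash
python3 -m creep '[[-20,0,0,0,0,0,36],[-40,0,0,0,0,0,36],[-40,0,0,0.1,0,0,36],[0,0,0,0.1,0,0,36],[0,0,0,0.09,0,0,36]]' 25
python3 plan.py 0.481 .2368 .287 51.9; python3 snap.py l1 wrist
```

```text
time: 5.65
position: [0.6206, -0.1343, 0.2876]
tool_rot: [0.523, 1.504, -0.523]
ft_force: [-0.0, -0.3, -1.6]
grip_width: 0.483
psi now 51.69 turn(tool) [-0.0036  0.0028 -0.001 ] shift mm in target-frame [   0.6  205.9 -338.8] in current frame [-2.000e-01  2.047e+02 -3.396e+02]
pos [ 0.6206 -0.1343  0.2876] q7 0.87 F [-0.  -0.3 -1.6] grip mm 42.0 t 5.65
```

View pics/l1_wrist.png

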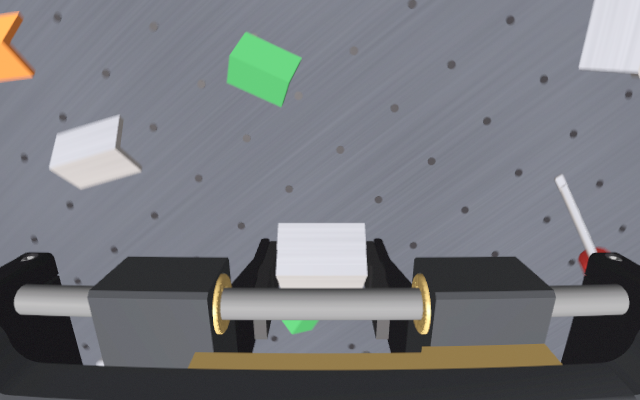

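```bash
python3 -m creep '[[0,21,-34,0,0,0,36],[0,21,-34,0,0,0,36],[0,21,-34,0,0,0,36],[0,21,-34,0,0,0,36],[0,21,-34,0,0,0,36]]'
python3 -m creep '[[0,21,-34,0,0,0,36],[0,21,-34,0,0,0,36],[0,21,-34,0,0,0,36],[0,19,-33,0,0,0,36],[0,18,-33,0,0,0,36]]'
python3 -m creep '[[0,0,0,0,0,0,36],[0,0,0,0,0,0,36]]'
python3 plan.py 0.481 .2368 .227 51.9; python3 wfit.py w3 ridge .481 .2368 -38.1; python3 snap.py l3 side
```

```text
time: 6.2
position: [0.5501, 0.0545, 0.2854]
tool_rot: [0.519, 1.508, -0.519]
ft_force: [0.6, 0.5, -0.2]
grip_width: 0.478
time: 6.7
position: [0.4795, 0.2368, 0.2855]
tool_rot: [0.518, 1.508, -0.519]
ft_force: [0.4, 0.3, -1.4]
grip_width: 0.481
time: 6.9
position: [0.4799, 0.2362, 0.2855]
tool_rot: [0.517, 1.508, -0.518]
ft_force: [0.0, -0.5, -0.6]
grip_width: 0.477
psi now 52.14 turn(tool) [0.0043 0.     0.0006] shift mm in target-frame [58.5  1.2  0.5] in current frame [58.5  1.2  0.5]
pos [0.4799 0.2362 0.2855] q7 0.22 F [ 0.  -0.5 -0.6] grip mm 41.5 t 6.9
```

View pics/w3.png

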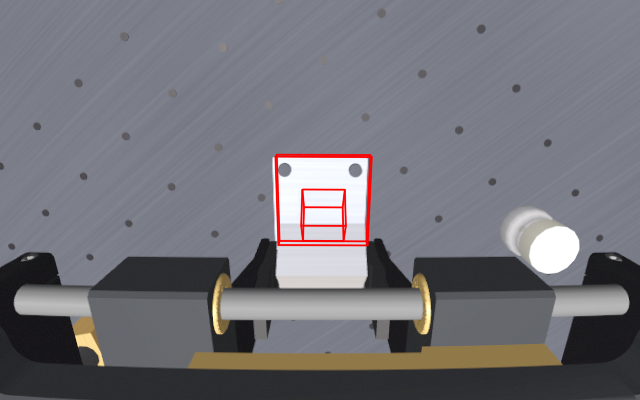

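View pics/l3_side.png

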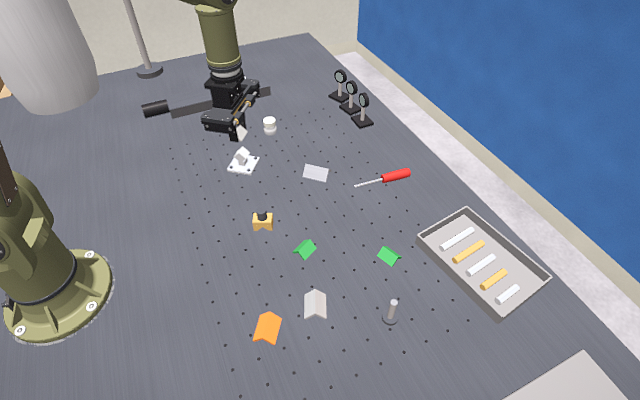

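```bash
python3 -m creep '[[25,1,0.5,0.004,0,0,36],[23,0,0,0,0,0,36],[0,0,0,0,0,0,36],[0,0,0,0,0,0,36]]'
python3 plan.py 0.481 .2368 .227 51.9
```

```text
time: 7.4
position: [0.4821, 0.2348, 0.2377]
tool_rot: [0.524, 1.507, -0.525]
ft_force: [-0.5, 0.1, -0.8]
grip_width: 0.479
psi now 51.59 turn(tool) [-0.0055 -0.0005  0.0008] shift mm in target-frame [10.7  0.9 -2.1] in current frame [10.7  0.9 -2.1]
pos [0.4821 0.2348 0.2377] q7 0.17 F [-0.5  0.1 -0.8] grip mm 41.7 t 7.4
```

```bash
python3 -m creep '[[2,0.9,-2,-0.005,0,0,36],[2,0,0,0,0,0,36],[1,0,0,0,0,0,36],[0,0,0,0,0,0,36]]'
python3 plan.py 0.481 .2368 .227 51.9
```

```text
time: 7.8
position: [0.4806, 0.2378, 0.233]
tool_rot: [0.52, 1.507, -0.52]
ft_force: [-0.1, 0.2, -0.6]
grip_width: 0.478
psi now 51.97 turn(tool) [ 0.0012  0.0005 -0.0002] shift mm in target-frame [ 6.  -0.5  0.9] in current frame [ 6.  -0.5  0.9]
pos [0.4806 0.2378 0.233 ] q7 0.16 F [-0.1  0.2 -0.6] grip mm 41.6 t 7.8
```

```bash
python3 -m creep '[[2,-0.4,0.7,0,0,0,36],[2,0,0,0,0,0,36],[1,0,0,0,0,0,36],[0,0,0,0,0,0,36],[0,0,0,0,0,0,36]]'
python3 plan.py 0.481 .2368 .227 51.9
```

```text
time: 8.3
position: [0.481, 0.2369, 0.2277]
tool_rot: [0.52, 1.507, -0.52]
ft_force: [0.0, -1.0, 0.5]
grip_width: 0.477
psi now 51.96 turn(tool) [0.0011 0.0004 0.    ] shift mm in target-frame [ 0.7 -0.1  0. ] in current frame [ 0.7 -0.1  0. ]
pos [0.481  0.2369 0.2277] q7 0.16 F [ 0.  -1.   0.5] grip mm 41.5 t 8.3
```

```bash
python3 -m creep '[[0.7,0,0,0,0,0,36],[0.5,0,0,0,0,0,36],[0,0,0,0,0,0,36],[0,0,0,0,0,0,36]]'
python3 plan.py 0.481 .2368 .227 51.9; python3 wfit.py w4 angle_short .481 .2368 -38.1 .0412 side
```

```text
time: 8.7
position: [0.4815, 0.2368, 0.2271]
tool_rot: [0.52, 1.506, -0.52]
ft_force: [1.1, -3.4, 5.0]
grip_width: 0.476
psi now 51.95 turn(tool) [ 0.0008  0.0014 -0.0008] shift mm in target-frame [ 0.1 -0.3 -0.4] in current frame [ 0.1 -0.3 -0.4]
pos [0.4815 0.2368 0.2271] q7 0.16 F [ 1.1 -3.4  5. ] grip mm 41.4 t 8.7
```

```bash
python3 -c "
import cv2
a=cv2.imread('pics/w4.png')[100:220,180:330];b=cv2.imread('pics/w4_raw.png')[100:220,180:330]
import numpy as np
cv2.imwrite('pics/w4z.png',cv2.resize(np.vstack([a,b]),None,fx=2.5,fy=2.5))"
```

```text
(no output)
```

View pics/w4z.png

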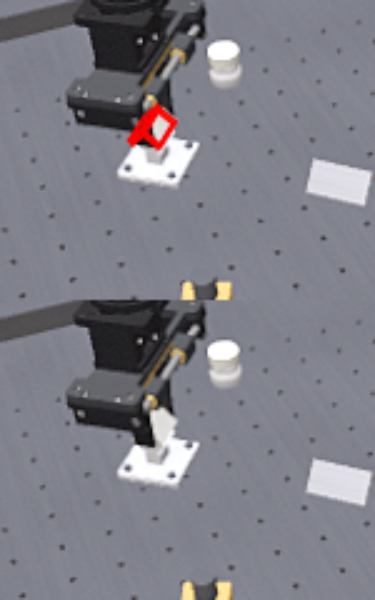

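```bash
python3 -m creep '[[0,-0.2,0.4,0,0,0,36],[0,0,0,0,0,0,60],[0,0,0,0,0,0,87],[0,0,0,0,0,0,87],[0,0,0,0,0,0,87]]'
python3 -m creep '[[0,0,0,0,0,0,87],[-30,0,0,0,0,0,87],[-40,0,0,0,0,0,87],[-10,0,0,0,0,0,87],[0,0,0,0,0,0,87]]'
python3 plan.py .4885 -.2453 .307 66.9
python3 wfit.py w5 angle_short .481 .2368 -38.1 .0412
```

```text
time: 9.25
position: [0.4806, 0.2368, 0.2261]
tool_rot: [0.519, 1.509, -0.52]
ft_force: [0.4, -0.3, 0.6]
grip_width: 0.752
time: 9.75
position: [0.4816, 0.2371, 0.3082]
tool_rot: [0.521, 1.504, -0.518]
ft_force: [-0.5, -0.5, 0.2]
grip_width: 0.998
psi now 51.96 turn(tool) [-0.2608  0.0029 -0.0025] shift mm in target-frame [   1.2 -441.   195.6] in current frame [   0.9 -375.7  302.7]
pos [0.4816 0.2371 0.3082] q7 0.24 F [-0.5 -0.5  0.2] grip mm 86.8 t 9.75
```

View pics/w5.png

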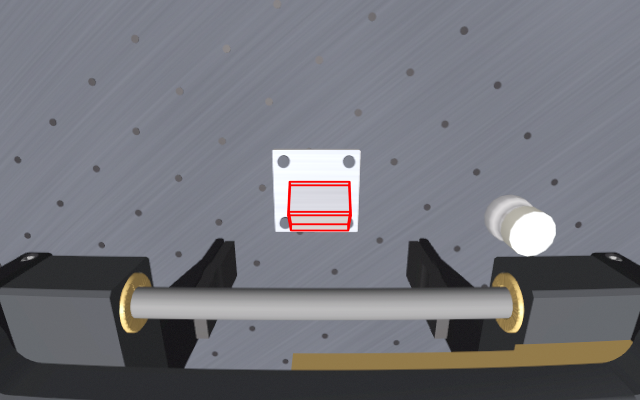

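```bash
python3 -m creep '[[0,-34,27.5,0,0,0,87],[0,-34,27.5,0,0,0,87],[0,-34,27.5,0,0,0,87],[0,-34,27.5,0,0,0,87],[0,-34,27.5,0,0,0,87]]'
python3 -m creep '[[0,-34,27.5,0,0,0,87],[0,-34,27.5,0,0,0,87],[0,-34,27.5,0,0,0,87],[0,-34,27.5,0,0,0,87],[0,-34,27.5,0,0,0,87]]'
python3 -m creep '[[0,-34,27,0,0,0,87],[0,0,0,-0.13,0,0,87],[0,0,0,-0.13,0,0,87],[0,0,0,0,0,0,87],[0,0,0,0,0,0,87]]'
python3 plan.py .4885 -.2453 .188 66.9
python3 wfit.py w6 angle_mid .4885 -.2453 -23.1
```

```text
time: 10.3
position: [0.4835, 0.016, 0.3047]
tool_rot: [0.519, 1.51, -0.521]
ft_force: [0.5, 0.1, -0.4]
grip_width: 0.998
time: 10.8
position: [0.4871, -0.2023, 0.3045]
tool_rot: [0.52, 1.511, -0.52]
ft_force: [0.9, -0.5, 0.0]
grip_width: 0.999
time: 11.3
position: [0.488, -0.2437, 0.3051]
tool_rot: [0.32, 1.55, -0.318]
ft_force: [0.8, 0.7, 0.4]
grip_width: 1.003
psi now 66.71 turn(tool) [-0.0033 -0.0025 -0.0004] shift mm in target-frame [117.1  -1.3   1. ] in current frame [117.1  -1.3   1.3]
pos [ 0.488  -0.2437  0.3051] q7 1.48 F [0.8 0.7 0.4] grip mm 87.2 t 11.3
```

View pics/w6.png

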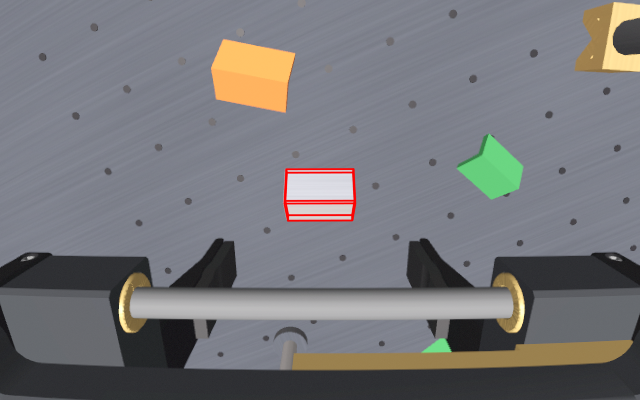

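```bash
python3 -m creep '[[40,-1.3,1,-0.003,0,0,87],[40,0,0,0,0,0,87],[24,0,0,0,0,0,87],[0,0,0,0,0,0,87],[0,0,0,0,0,0,87]]'
python3 plan.py .4885 -.2453 .188 66.9
```

```text
time: 11.85
position: [0.4891, -0.2453, 0.2028]
tool_rot: [0.315, 1.548, -0.314]
ft_force: [-0.3, -0.6, 0.1]
grip_width: 0.998
psi now 67.02 turn(tool) [ 0.0021 -0.0003 -0.0002] shift mm in target-frame [14.8 -0.3 -0.6] in current frame [14.8 -0.3 -0.6]
pos [ 0.4891 -0.2453  0.2028] q7 1.42 F [-0.3 -0.6  0.1] grip mm 86.8 t 11.85
```

```bash
python3 -m creep '[[15,0,-0.5,0,0,0,87],[0,0,0,0,0,0,87],[0,0,0,0,0,0,48],[0,0,0,0,0,0,48],[0,0,0,0,0,0,48]]' 25
python3 -m creep '[[0,0,0,0,0,0,48],[0,0,0,0,0,0,48],[0,0,0,0,0,0,48],[0,0,0,0,0,0,48],[0,0,0,0,0,0,48]]' 25
python3 plan.py .4885 -.2453 .188 66.9
```

```text
time: 12.35
position: [0.4887, -0.2456, 0.1881]
tool_rot: [0.314, 1.547, -0.315]
ft_force: [-0.1, -0.5, 1.6]
grip_width: 0.807
time: 12.85
position: [0.4885, -0.2455, 0.1877]
tool_rot: [0.314, 1.548, -0.315]
ft_force: [-0.3, 0.0, 0.6]
grip_width: 0.616
psi now 67.03 turn(tool) [0.0023 0.0003 0.0002] shift mm in target-frame [-0.3  0.2 -0.1] in current frame [-0.3  0.2 -0.1]
pos [ 0.4885 -0.2455  0.1877] q7 1.41 F [-0.3  0.   0.6] grip mm 53.6 t 12.85
```

```bash
python3 -m creep '[[-20,0,0,0,0,0,48],[-40,0,0,0,0,0,48],[-40,0,0,0.13,0,0,48],[-10,0,0,0.13,0,0,48],[0,0,0,0,0,0,48]]' 25
python3 plan.py 0.481 .2368 .300 51.9; python3 snap.py l6 wrist
```

```text
time: 13.35
position: [0.4891, -0.2456, 0.2996]
tool_rot: [0.516, 1.504, -0.518]
ft_force: [-0.4, -0.8, -1.7]
grip_width: 0.616
psi now 52.12 turn(tool) [ 0.0038  0.0042 -0.0001] shift mm in target-frame [  -0.4  374.6 -304. ] in current frame [  -1.6  375.7 -302.6]
pos [ 0.4891 -0.2456  0.2996] q7 1.23 F [-0.4 -0.8 -1.7] grip mm 53.6 t 13.35
```

View pics/l6_wrist.png

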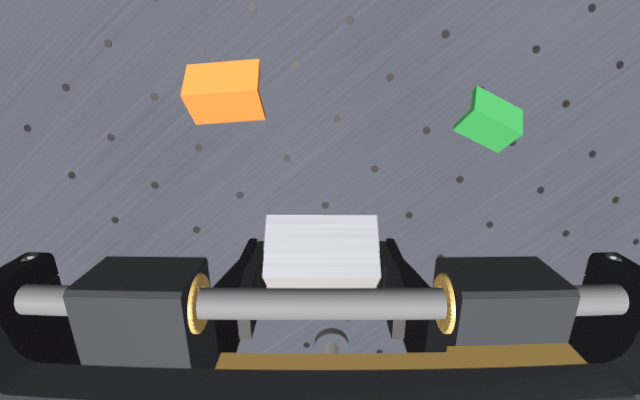

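```bash
python3 -m creep '[[0,34,-27.5,0,0,0,48],[0,34,-27.5,0,0,0,48],[0,34,-27.5,0,0,0,48],[0,34,-27.5,0,0,0,48],[0,34,-27.5,0,0,0,48]]'
python3 -m creep '[[0,34,-27.5,0,0,0,48],[0,34,-27.5,0,0,0,48],[0,34,-27.5,0,0,0,48],[0,34,-27.5,0,0,0,48],[0,34,-27.5,0,0,0,48]]'
python3 -m creep '[[0,34,-28,0,0,0,48],[0,0,0,0,0,0,48],[0,0,0,0,0,0,48]]'
python3 plan.py 0.481 .2368 .2324 51.9
```

```text
time: 13.9
position: [0.483, -0.0252, 0.2957]
tool_rot: [0.515, 1.512, -0.516]
ft_force: [0.6, 0.1, -0.7]
grip_width: 0.611
time: 14.4
position: [0.479, 0.1929, 0.2957]
tool_rot: [0.514, 1.511, -0.516]
ft_force: [1.2, -0.5, -1.8]
grip_width: 0.618
time: 14.7
position: [0.4776, 0.2367, 0.2957]
tool_rot: [0.512, 1.513, -0.514]
ft_force: [1.2, -1.4, -1.5]
grip_width: 0.613
psi now 52.48 turn(tool) [ 0.0102 -0.0025  0.0025] shift mm in target-frame [63.3  2.1  2.6] in current frame [63.3  2.3  2.8]
pos [0.4776 0.2367 0.2957] q7 0.23 F [ 1.2 -1.4 -1.5] grip mm 53.4 t 14.7
```

```bash
python3 -m creep '[[20,2,1.5,0.01,0,0,48],[20,0,0,0,0,0,48],[10,0,0,0,0,0,48],[0,0,0,0,0,0,48],[0,0,0,0,0,0,48]]'
python3 plan.py 0.481 .2368 .2324 51.9
```

```text
time: 15.2
position: [0.4814, 0.2358, 0.2476]
tool_rot: [0.525, 1.506, -0.526]
ft_force: [-0.2, 0.2, -0.8]
grip_width: 0.617
psi now 51.54 turn(tool) [-0.0063 -0.0001  0.0004] shift mm in target-frame [15.2  0.5 -0.9] in current frame [15.2  0.5 -0.9]
pos [0.4814 0.2358 0.2476] q7 0.17 F [-0.2  0.2 -0.8] grip mm 53.7 t 15.2
```

```bash
python3 -m creep '[[5,0.5,-0.7,-0.005,0,0,48],[4,0,0,0,0,0,48],[2,0,0,0,0,0,48],[0,0,0,0,0,0,48],[0,0,0,0,0,0,48]]'
python3 plan.py 0.481 .2368 .2324 51.9
```

```text
time: 15.7
position: [0.481, 0.2374, 0.2366]
tool_rot: [0.521, 1.507, -0.521]
ft_force: [-0.5, 0.7, -0.7]
grip_width: 0.613
psi now 51.86 turn(tool) [-0.0007  0.0001 -0.    ] shift mm in target-frame [ 4.2 -0.4  0.4] in current frame [ 4.2 -0.4  0.4]
pos [0.481  0.2374 0.2366] q7 0.16 F [-0.5  0.7 -0.7] grip mm 53.4 t 15.7
```

```bash
python3 -m creep '[[2,-0.3,0.4,0,0,0,48],[1.2,0,0,0,0,0,48],[0.7,0,0,0,0,0,48],[0,0,0,0,0,0,48],[0,0,0,0,0,0,48]]'
python3 plan.py 0.481 .2368 .2324 51.9
python3 -m creep '[[0.7,0,0,0,0,0,48],[0,0,0,0,0,0,48],[0,0,0,0,0,0,48]]'
python3 plan.py 0.481 .2368 .2324 51.9
```

```text
time: 16.2
position: [0.4814, 0.2366, 0.2328]
tool_rot: [0.521, 1.506, -0.521]
ft_force: [2.7, -1.9, -0.9]
grip_width: 0.618
psi now 51.84 turn(tool) [-0.001   0.0008 -0.0003] shift mm in target-frame [ 0.4 -0.1 -0.4] in current frame [ 0.4 -0.1 -0.4]
pos [0.4814 0.2366 0.2328] q7 0.16 F [ 2.7 -1.9 -0.9] grip mm 53.8 t 16.2
time: 16.5
position: [0.4815, 0.2367, 0.2325]
tool_rot: [0.521, 1.506, -0.521]
ft_force: [0.4, -3.2, 5.9]
grip_width: 0.617
psi now 51.84 turn(tool) [-0.001   0.0013 -0.0003] shift mm in target-frame [ 0.1 -0.2 -0.5] in current frame [ 0.1 -0.2 -0.5]
pos [0.4815 0.2367 0.2325] q7 0.16 F [ 0.4 -3.2  5.9] grip mm 53.7 t 16.5
```

Seated at the expected height. Release.

```bash
python3 -m creep '[[0,0,0.3,0,0,0,48],[0,0,0,0,0,0,70],[0,0,0,0,0,0,87],[0,0,0,0,0,0,87],[0,0,0,0,0,0,87]]'
python3 -m creep '[[0,0,0,0,0,0,87],[-30,0,0,0,0,0,87],[-40,0,0,0,0,0,87],[-10,0,0,0,0,0,87],[0,0,0,0,0,0,87]]'
python3 plan.py .6522 .1151 .31 136.5
python3 wfit.py w7 angle_mid .481 .2368 -38.1 .0447
```

```text
time: 17.0
position: [0.481, 0.2368, 0.2316]
tool_rot: [0.521, 1.508, -0.521]
ft_force: [0.3, -0.3, -0.5]
grip_width: 0.895
time: 17.5
position: [0.4818, 0.2371, 0.3136]
tool_rot: [0.523, 1.504, -0.52]
ft_force: [-0.4, 0.1, -0.1]
grip_width: 0.998
psi now 51.84 turn(tool) [-1.4775e+00  4.2000e-03 -4.0000e-04] shift mm in target-frame [   3.6 -207.6   28.8] in current frame [  4.2   9.3 209.3]
pos [0.4818 0.2371 0.3136] q7 0.23 F [-0.4  0.1 -0.1] grip mm 86.9 t 17.5
```

View pics/w7.png

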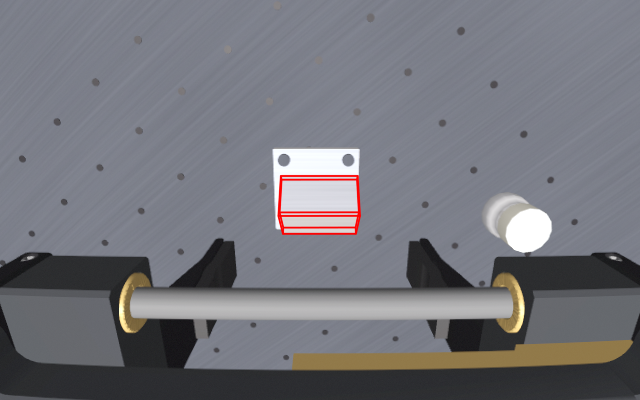

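```bash
python3 -m creep '[[0,2,42,0,0,0,87],[0,2,42,0,0,0,87],[0,2,42,0,0,0,87],[0,2,42,0,0,0,87],[0,1.3,41,0,0,0,87]]'
python3 -m creep '[[0,0,0,-0.148,0,0,87],[0,0,0,-0.148,0,0,87],[0,0,0,-0.148,0,0,87],[0,0,0,-0.148,0,0,87],[0,0,0,-0.148,0,0,87]]'
python3 -m creep '[[0,0,0,-0.148,0,0,87],[0,0,0,-0.148,0,0,87],[0,0,0,-0.148,0,0,87],[0,0,0,-0.148,0,0,87],[0,0,0,-0.148,0,0,87]]'
python3 -m creep '[[0,0,0,0,0,0,87],[0,0,0,0,0,0,87]]'
python3 plan.py .6522 .1151 .190 136.5
python3 wfit.py w8 angle_long .6522 .1151 46.5
```

```text
time: 18.05
position: [0.6521, 0.1134, 0.3091]
tool_rot: [0.52, 1.51, -0.523]
ft_force: [0.9, 0.7, 0.0]
grip_width: 0.999
time: 18.55
position: [0.6508, 0.1147, 0.3092]
tool_rot: [-0.064, 1.574, 0.063]
ft_force: [-0.2, 0.5, -0.8]
grip_width: 0.999
time: 19.05
position: [0.6508, 0.1147, 0.3093]
tool_rot: [-0.641, 1.477, 0.642]
ft_force: [-0.7, 0.2, 0.1]
grip_width: 1.003
time: 19.25
position: [0.6511, 0.1147, 0.3102]
tool_rot: [-0.633, 1.479, 0.635]
ft_force: [0.2, -0.3, 0.2]
grip_width: 1.0
psi now 136.47 turn(tool) [-0.0006 -0.0017 -0.002 ] shift mm in target-frame [120.2  -0.6   1.1] in current frame [120.2  -0.8   1.3]
pos [0.6511 0.1147 0.3102] q7 1.81 F [ 0.2 -0.3  0.2] grip mm 87.0 t 19.25
```

View pics/w8.png

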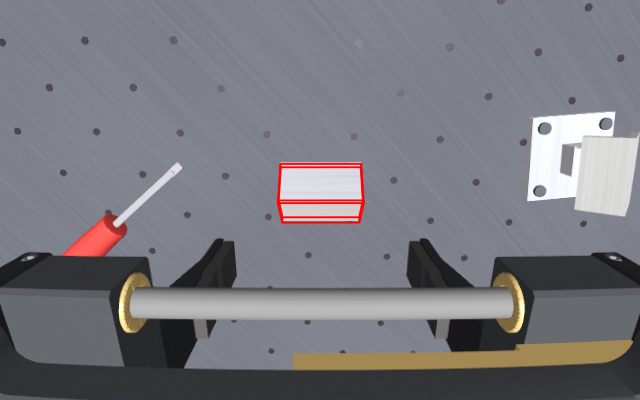

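```bash
python3 -m creep '[[40,-0.6,1,0,0,0,87],[40,0,0,0,0,0,87],[26,0,0,0,0,0,87],[0,0,0,0,0,0,87],[0,0,0,0,0,0,87]]'
python3 plan.py .6522 .1151 .190 136.5
```

```text
time: 19.8
position: [0.6526, 0.1155, 0.2062]
tool_rot: [-0.635, 1.476, 0.636]
ft_force: [0.0, -0.0, -0.0]
grip_width: 1.0
psi now 136.6 turn(tool) [ 0.0017 -0.     -0.0003] shift mm in target-frame [16.2  0.  -0.5] in current frame [16.2  0.  -0.5]
pos [0.6526 0.1155 0.2062] q7 1.75 F [ 0. -0. -0.] grip mm 87.0 t 19.8
```

```bash
python3 -m creep '[[16,0,-0.4,0,0,0,87],[0,0,0,0,0,0,87],[0,0,0,0,0,0,60],[0,0,0,0,0,0,60],[0,0,0,0,0,0,60]]' 30
python3 -m creep '[[0,0,0,0,0,0,60],[0,0,0,0,0,0,60],[0,0,0,0,0,0,60],[0,0,0,0,0,0,60]]' 30
python3 plan.py .6522 .1151 .190 136.5
```

```text
time: 20.3
position: [0.6525, 0.115, 0.1906]
tool_rot: [-0.636, 1.475, 0.636]
ft_force: [-0.6, 0.3, 0.4]
grip_width: 0.813
time: 20.7
position: [0.6524, 0.115, 0.1904]
tool_rot: [-0.636, 1.475, 0.636]
ft_force: [0.4, -0.1, 3.3]
grip_width: 0.752
psi now 136.65 turn(tool) [0.0026 0.0005 0.0004] shift mm in target-frame [ 0.4  0.2 -0.1] in current frame [ 0.4  0.2 -0.1]
pos [0.6524 0.115  0.1904] q7 1.74 F [ 0.4 -0.1  3.3] grip mm 65.4 t 20.7
```

```bash
python3 -m creep '[[-20,0,0,0,0,0,60],[-40,0,0,0,0,0,60],[-40,0,0,0,0,0,60],[-20,0,0,0,0,0,60],[0,0,0,0,0,0,60]]' 30
python3 snap.py l8 wrist
python3 -m creep '[[0,0,0,0.148,0,0,60],[0,0,0,0.148,0,0,60],[0,0,0,0.148,0,0,60],[0,0,0,0.148,0,0,60],[0,0,0,0.148,0,0,60]]'
python3 -m creep '[[0,0,0,0.148,0,0,60],[0,0,0,0.148,0,0,60],[0,0,0,0.148,0,0,60],[0,0,0,0.148,0,0,60],[0,0,0,0.148,0,0,60]]'
python3 -m creep '[[0,0,0,0,0,0,60]]'
python3 plan.py 0.481 .2368 .310 51.9
```

```text
time: 21.2
position: [0.653, 0.1158, 0.3145]
tool_rot: [-0.637, 1.469, 0.634]
ft_force: [0.1, 0.4, -3.1]
grip_width: 0.753
time: 21.75
position: [0.6515, 0.1143, 0.3074]
tool_rot: [-0.054, 1.574, 0.053]
ft_force: [0.3, 0.5, -2.3]
grip_width: 0.753
time: 22.25
position: [0.6515, 0.1143, 0.3073]
tool_rot: [0.524, 1.51, -0.528]
ft_force: [0.3, 0.0, -2.8]
grip_width: 0.753
time: 22.35
position: [0.6515, 0.1145, 0.3077]
tool_rot: [0.52, 1.51, -0.523]
ft_force: [-0.8, 0.2, -2.4]
grip_width: 0.754
psi now 51.83 turn(tool) [-0.0012 -0.002   0.0031] shift mm in target-frame [  -2.3   -9.  -209.7] in current frame [  -1.8   -9.3 -209.6]
pos [0.6515 0.1145 0.3077] q7 0.45 F [-0.8  0.2 -2.4] grip mm 65.6 t 22.35
```

View pics/l8_wrist.png

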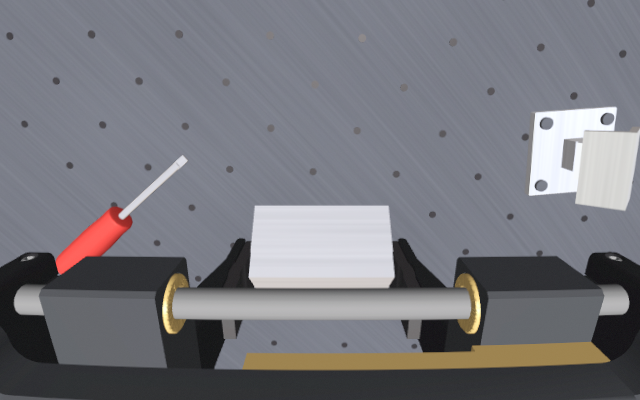

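```bash
python3 -m creep '[[0,-2,-42,0,0,0,60],[0,-2,-42,0,0,0,60],[0,-2,-42,0,0,0,60],[0,-2,-42,0,0,0,60],[0,-1,-41,0,0,0,60]]'
python3 -m creep '[[0,0,0,0,0,0,60],[0,0,0,0,0,0,60]]'
python3 plan.py 0.481 .2368 .2386 51.9
```

```text
time: 22.85
position: [0.4803, 0.2373, 0.3086]
tool_rot: [0.517, 1.51, -0.52]
ft_force: [-0.7, 0.6, -0.7]
grip_width: 0.753
time: 23.05
position: [0.4813, 0.2373, 0.3093]
tool_rot: [0.516, 1.508, -0.518]
ft_force: [0.9, -1.0, -2.6]
grip_width: 0.756
psi now 52.16 turn(tool) [0.0045 0.0006 0.0016] shift mm in target-frame [70.7 -0.6  0. ] in current frame [70.7 -0.5 -0. ]
pos [0.4813 0.2373 0.3093] q7 0.23 F [ 0.9 -1.  -2.6] grip mm 65.7 t 23.05
```

```bash
python3 -m creep '[[25,-0.5,0,0.004,0,0,60],[25,0,0,0,0,0,60],[7,0,0,0,0,0,60],[0,0,0,0,0,0,60],[0,0,0,0,0,0,60]]'
python3 plan.py 0.481 .2368 .2386 51.9
```

```text
time: 23.55
position: [0.4828, 0.2363, 0.2535]
tool_rot: [0.525, 1.506, -0.524]
ft_force: [-0.7, -0.5, -1.4]
grip_width: 0.752
psi now 51.61 turn(tool) [-0.005   0.0001 -0.0008] shift mm in target-frame [14.9 -0.7 -1.7] in current frame [14.9 -0.8 -1.7]
pos [0.4828 0.2363 0.2535] q7 0.18 F [-0.7 -0.5 -1.4] grip mm 65.4 t 23.55
```

```bash
python3 -m creep '[[5,-0.6,-1.5,-0.004,0,0,60],[4,0,0,0,0,0,60],[2,0,0,0,0,0,60],[0,0,0,0,0,0,60],[0,0,0,0,0,0,60]]'
python3 plan.py 0.481 .2368 .2386 51.9
```

```text
time: 24.05
position: [0.4805, 0.237, 0.242]
tool_rot: [0.521, 1.507, -0.521]
ft_force: [-0.2, 0.4, -1.4]
grip_width: 0.751
psi now 51.86 turn(tool) [-0.0007  0.0002 -0.    ] shift mm in target-frame [3.4 0.1 0.5] in current frame [3.4 0.1 0.5]
pos [0.4805 0.237  0.242 ] q7 0.17 F [-0.2  0.4 -1.4] grip mm 65.3 t 24.05
```

```bash
python3 -m creep '[[1.6,0,0.5,0,0,0,60],[1.2,0,0,0,0,0,60],[0,0,0,0,0,0,60],[0,0,0,0,0,0,60]]'
python3 plan.py 0.481 .2368 .2386 51.9
python3 -m creep '[[0.7,0,0,0,0,0,60],[0,0,0,0,0,0,60],[0,0,0,0,0,0,60]]'
python3 plan.py 0.481 .2368 .2386 51.9
```

```text
time: 24.45
position: [0.4813, 0.2365, 0.2393]
tool_rot: [0.521, 1.506, -0.521]
ft_force: [1.0, -0.9, -2.0]
grip_width: 0.752
psi now 51.84 turn(tool) [-0.001   0.0009 -0.0006] shift mm in target-frame [ 0.7  0.1 -0.4] in current frame [ 0.7  0.1 -0.4]
pos [0.4813 0.2365 0.2393] q7 0.16 F [ 1.  -0.9 -2. ] grip mm 65.4 t 24.45
time: 24.75
position: [0.4815, 0.2365, 0.239]
tool_rot: [0.522, 1.506, -0.521]
ft_force: [1.9, -2.7, 4.5]
grip_width: 0.753
psi now 51.83 turn(tool) [-0.0012  0.0014 -0.0008] shift mm in target-frame [ 0.4 -0.  -0.6] in current frame [ 0.4 -0.  -0.6]
pos [0.4815 0.2365 0.239 ] q7 0.16 F [ 1.9 -2.7  4.5] grip mm 65.5 t 24.75
```

```bash
python3 -m creep '[[0,0,0.2,0,0,0,60],[0,0,0,0,0,0,80],[0,0,0,0,0,0,87],[0,0,0,0,0,0,87],[0,0,0,0,0,0,87]]'
python3 -m creep '[[0,0,0,0,0,0,87],[-30,0,0,0,0,0,87],[-40,0,0,0,0,0,87],[-10,0,0,0,0,0,87],[0,0,0,0,0,0,87]]'
python3 plan.py .4615 .001 .32 66.7
python3 wfit.py w9 angle_long .481 .2368 -38.1 .0482; python3 snap.py l9 side top
```

```text
time: 25.25
position: [0.4805, 0.2367, 0.238]
tool_rot: [0.521, 1.508, -0.521]
ft_force: [1.2, -0.6, 0.3]
grip_width: 0.974
time: 25.75
position: [0.4815, 0.237, 0.3201]
tool_rot: [0.522, 1.504, -0.52]
ft_force: [-0.5, 0.6, -0.9]
grip_width: 0.997
psi now 51.85 turn(tool) [-0.2592  0.0028 -0.0024] shift mm in target-frame [ 1.000e-01 -2.247e+02  7.500e+01] in current frame [-1.000e-01 -1.980e+02  1.301e+02]
pos [0.4815 0.237  0.3201] q7 0.24 F [-0.5  0.6 -0.9] grip mm 86.7 t 25.75
```

View pics/w9.png

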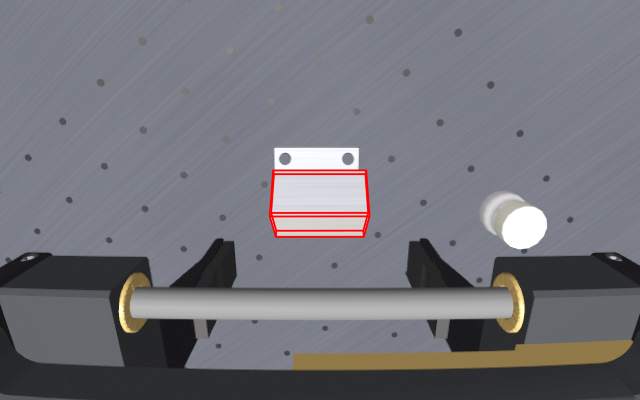

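View pics/l9_side.png

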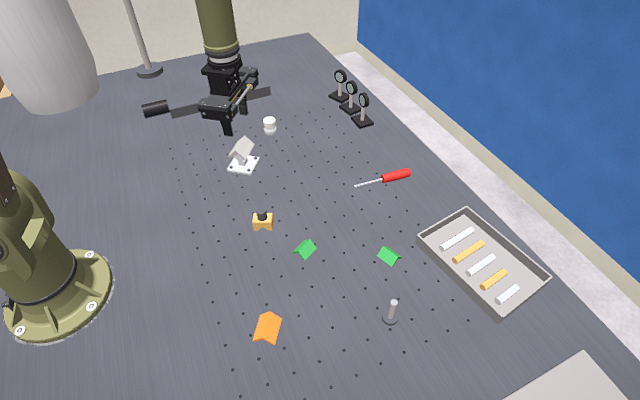

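```bash
python3 -m creep '[[0,-33,21.7,0,0,0,87],[0,-33,21.7,0,0,0,87],[0,-33,21.7,0,0,0,87],[0,-33,21.7,0,0,0,87],[0,-33,21.7,0,0,0,87]]'
python3 -m creep '[[0,-33,21.6,0,0,0,87],[0,0,0,-0.13,0,0,87],[0,0,0,-0.13,0,0,87],[0,0,0,0,0,0,87],[0,0,0,0,0,0,87]]'
python3 plan.py .4615 .001 .214 66.7
python3 wfit.py w10 saddle .4615 .001 -23.3
```

```text
time: 26.4
position: [0.4634, 0.038, 0.3169]
tool_rot: [0.521, 1.51, -0.522]
ft_force: [0.5, 0.0, -0.9]
grip_width: 1.0
time: 26.9
position: [0.4606, 0.0005, 0.3174]
tool_rot: [0.321, 1.549, -0.32]
ft_force: [-0.2, 0.5, -0.4]
grip_width: 1.001
psi now 66.59 turn(tool) [-0.0019 -0.002   0.0003] shift mm in target-frame [103.4   0.8   0.6] in current frame [103.4   0.8   0.8]
pos [0.4606 0.0005 0.3174] q7 1.1 F [-0.2  0.5 -0.4] grip mm 87.1 t 26.9
```

View pics/w10.png

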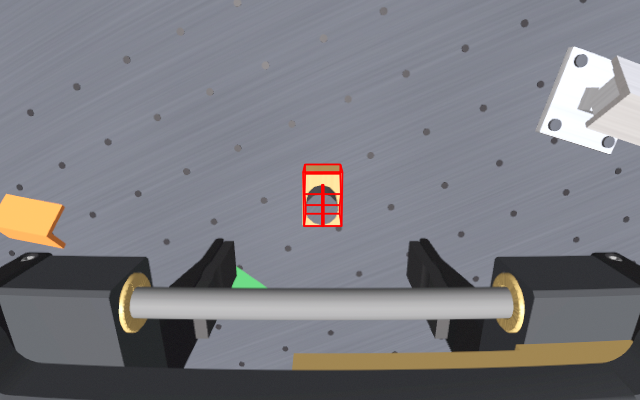

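```bash
python3 -m creep '[[40,0.8,0.6,-0.002,0,0,87],[40,0,0,0,0,0,87],[18,0,0,0,0,0,70],[0,0,0,0,0,0,60],[0,0,0,0,0,0,50]]'
python3 plan.py .4615 .001 .2155 66.7
```

```text
time: 27.45
position: [0.4621, 0.0013, 0.2206]
tool_rot: [0.317, 1.548, -0.317]
ft_force: [0.2, -0.1, -0.1]
grip_width: 0.811
psi now 66.85 turn(tool) [ 0.0026 -0.0005 -0.0004] shift mm in target-frame [ 5.1 -0.5 -0.4] in current frame [ 5.1 -0.5 -0.4]
pos [0.4621 0.0013 0.2206] q7 0.99 F [ 0.2 -0.1 -0.1] grip mm 70.5 t 27.45
```

```bash
python3 -m creep '[[5,-0.5,-0.4,0.002,0,0,40],[0,0,0,0,0,0,30],[0,0,0,0,0,0,18],[0,0,0,0,0,0,18],[0,0,0,0,0,0,18]]' 30
python3 -m creep '[[0,0,0,0,0,0,18],[0,0,0,0,0,0,18],[0,0,0,0,0,0,18],[0,0,0,0,0,0,18],[0,0,0,0,0,0,18]]' 40
python3 plan.py .4615 .001 .2155 66.7
```

```text
time: 27.95
position: [0.4615, 0.0006, 0.2158]
tool_rot: [0.318, 1.546, -0.319]
ft_force: [0.5, 0.2, -0.1]
grip_width: 0.356
time: 28.45
position: [0.4614, 0.0005, 0.2156]
tool_rot: [0.318, 1.547, -0.319]
ft_force: [-1.0, -1.7, 2.8]
grip_width: 0.264
psi now 66.75 turn(tool) [0.0008 0.0002 0.0003] shift mm in target-frame [ 0.1  0.5 -0.1] in current frame [ 0.1  0.5 -0.1]
pos [0.4614 0.0005 0.2156] q7 0.99 F [-1.  -1.7  2.8] grip mm 22.9 t 28.45
```

```bash
python3 -m creep '[[-20,0,0,0,0,0,18],[-40,0,0,0,0,0,18],[-40,0,0,0.13,0,0,18],[-20,0,0,0.13,0,0,18],[0,0,0,0,0,0,18]]'
python3 plan.py 0.481 .2368 .335 51.9; python3 snap.py l10 wrist side
```

```text
time: 28.95
position: [0.4622, 0.001, 0.3375]
tool_rot: [0.521, 1.502, -0.521]
ft_force: [-0.1, -0.1, -4.2]
grip_width: 0.268
psi now 51.83 turn(tool) [-0.0012  0.0047 -0.0021] shift mm in target-frame [   2.5  197.2 -130.7] in current frame [   2.3  197.  -130.9]
pos [0.4622 0.001  0.3375] q7 0.86 F [-0.1 -0.1 -4.2] grip mm 23.3 t 28.95
```

View pics/l10_wrist.png

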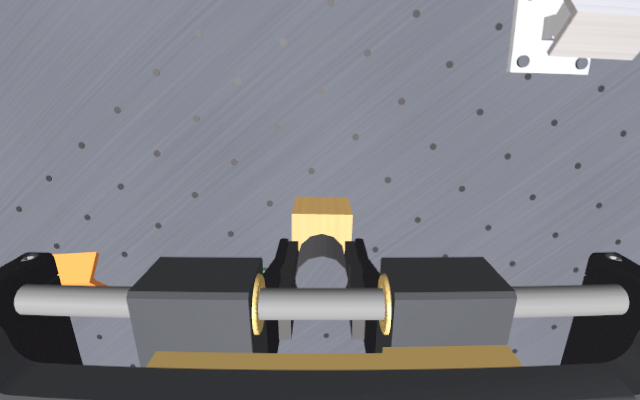

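View pics/l10_side.png

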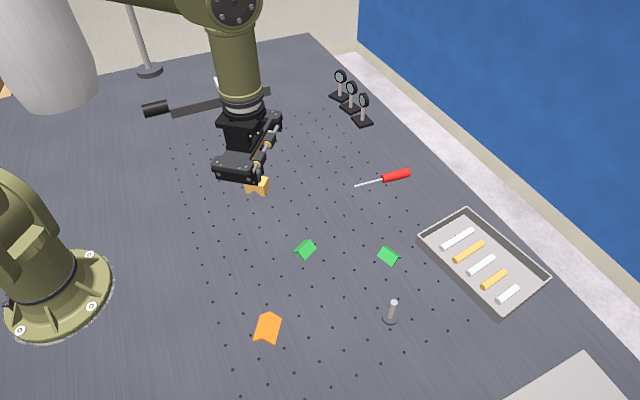

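Held square and level. Move over the stack.

```bash
python3 -m creep '[[0,33,-21.8,0,0,0,18],[0,33,-21.8,0,0,0,18],[0,33,-21.8,0,0,0,18],[0,33,-21.8,0,0,0,18],[0,33,-21.8,0,0,0,18]]'
python3 -m creep '[[0,32,-21.8,0,0,0,18],[0,0,0,0,0,0,18],[0,0,0,0,0,0,18],[0,0,0,0,0,0,18]]'
python3 plan.py 0.481 .2368 .2788 51.9;python3 wfit.py w11 angle_long .481 .2368 -38.1 .0482
```

```text
time: 29.55
position: [0.4766, 0.1987, 0.3328]
tool_rot: [0.518, 1.511, -0.521]
ft_force: [0.4, -0.5, -3.1]
grip_width: 0.266
time: 29.95
position: [0.4799, 0.235, 0.3335]
tool_rot: [0.519, 1.51, -0.523]
ft_force: [-0.2, -0.5, -5.2]
grip_width: 0.263
psi now 51.87 turn(tool) [-0.0006 -0.0015  0.0033] shift mm in target-frame [54.7  2.1 -0.3] in current frame [54.7  2.3 -0.2]
pos [0.4799 0.235  0.3335] q7 0.24 F [-0.2 -0.5 -5.2] grip mm 22.9 t 29.95
```

View pics/w11.png

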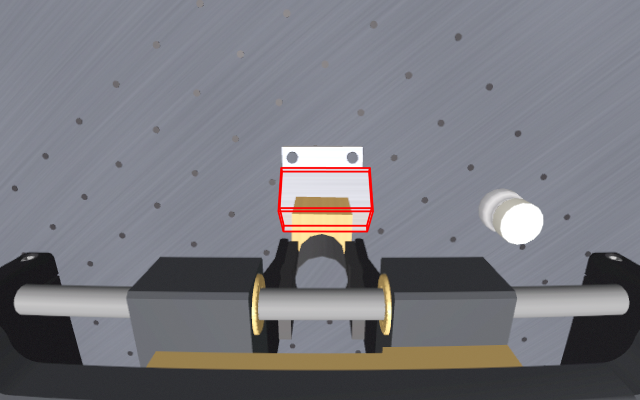

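```bash
python3 -m creep '[[20,2,0,0,0,0,18],[15,0,0,0,0,0,18],[7,0,0,0,0,0,18],[0,0,0,0,0,0,18],[0,0,0,0,0,0,18]]'
python3 plan.py 0.481 .2368 .2788 51.9
```

```text
time: 30.5
position: [0.4815, 0.2378, 0.2937]
tool_rot: [0.521, 1.507, -0.521]
ft_force: [-0.4, 1.1, -5.1]
grip_width: 0.264
psi now 51.84 turn(tool) [-0.0011  0.0001 -0.0001] shift mm in target-frame [14.9 -1.1  0.2] in current frame [14.8 -1.1  0.2]
pos [0.4815 0.2378 0.2937] q7 0.2 F [-0.4  1.1 -5.1] grip mm 23.0 t 30.5
```

```bash
python3 -m creep '[[5,-0.8,0.2,0,0,0,18],[4,0,0,0,0,0,18],[2,0,0,0,0,0,18],[0,0,0,0,0,0,18],[0,0,0,0,0,0,18]]'
python3 plan.py 0.481 .2368 .2788 51.9
```

```text
time: 31.0
position: [0.4811, 0.2373, 0.2825]
tool_rot: [0.521, 1.507, -0.521]
ft_force: [-0.1, 0.7, -4.0]
grip_width: 0.266
psi now 51.86 turn(tool) [-0.0007  0.     -0.    ] shift mm in target-frame [ 3.7 -0.4  0.2] in current frame [ 3.7 -0.4  0.2]
pos [0.4811 0.2373 0.2825] q7 0.19 F [-0.1  0.7 -4. ] grip mm 23.1 t 31.0
```

```bash
python3 -m creep '[[1.6,-0.3,0.2,0,0,0,18],[1.2,0,0,0,0,0,18],[0,0,0,0,0,0,18],[0,0,0,0,0,0,18]]'
python3 plan.py 0.481 .2368 .2788 51.9
python3 -m creep '[[0.7,0,0,0,0,0,18],[0,0,0,0,0,0,18],[0,0,0,0,0,0,18]]'
python3 plan.py 0.481 .2368 .2788 51.9
```

```text
time: 31.4
position: [0.4811, 0.2368, 0.2796]
tool_rot: [0.521, 1.507, -0.521]
ft_force: [0.9, -0.8, -4.0]
grip_width: 0.265
psi now 51.85 turn(tool) [-0.0008  0.0001  0.0001] shift mm in target-frame [ 0.8 -0.  -0. ] in current frame [ 0.8 -0.  -0. ]
pos [0.4811 0.2368 0.2796] q7 0.19 F [ 0.9 -0.8 -4. ] grip mm 23.0 t 31.4
time: 31.7
position: [0.4813, 0.2368, 0.2791]
tool_rot: [0.521, 1.506, -0.521]
ft_force: [-0.2, -0.5, -2.3]
grip_width: 0.267
psi now 51.85 turn(tool) [-0.0009  0.0007 -0.0003] shift mm in target-frame [ 0.3 -0.1 -0.2] in current frame [ 0.3 -0.1 -0.2]
pos [0.4813 0.2368 0.2791] q7 0.19 F [-0.2 -0.5 -2.3] grip mm 23.2 t 31.7
```

```bash
python3 -m creep '[[0.5,0,0,0,0,0,18],[0,0,0,0,0,0,18],[0,0,0,0,0,0,18]]'
python3 plan.py 0.481 .2368 .2788 51.9
python3 -m creep '[[0,0,0,0,0,0,30],[0,0,0,0,0,0,50],[0,0,0,0,0,0,60],[0,0,0,0,0,0,60],[0,0,0,0,0,0,60]]'
python3 -m creep '[[-30,0,0,0,0,0,60],[-40,0,0,0,0,0,60],[-40,0,0,0,0,0,60],[0,0,0,0,0,0,60],[0,0,0,0,0,0,60]]'
python3 wfit.py w12 saddle .481 .2368 -38.1 .0632;python3 wfit.py w13 saddle .481 .2368 -38.1 .0632 side
python3 -c "
import cv2
a=cv2.imread('pics/w13_raw.png')[110:190,190:300]
cv2.imwrite('pics/w13z.png',cv2.resize(a,None,fx=6,fy=6,interpolation=2))"
```

```text
time: 32.0
position: [0.4813, 0.2368, 0.279]
tool_rot: [0.521, 1.506, -0.521]
ft_force: [-0.6, -2.5, 3.2]
grip_width: 0.27
psi now 51.85 turn(tool) [-0.0009  0.0009 -0.0003] shift mm in target-frame [ 0.2 -0.2 -0.2] in current frame [ 0.2 -0.2 -0.2]
pos [0.4813 0.2368 0.279 ] q7 0.19 F [-0.6 -2.5  3.2] grip mm 23.5 t 32.0
time: 32.5
position: [0.4809, 0.2369, 0.2783]
tool_rot: [0.521, 1.508, -0.521]
ft_force: [0.6, -0.3, 0.1]
grip_width: 0.621
time: 33.0
position: [0.4812, 0.2371, 0.3892]
tool_rot: [0.522, 1.505, -0.52]
ft_force: [-0.8, -0.9, -0.8]
grip_width: 0.689
```

View pics/w12.png

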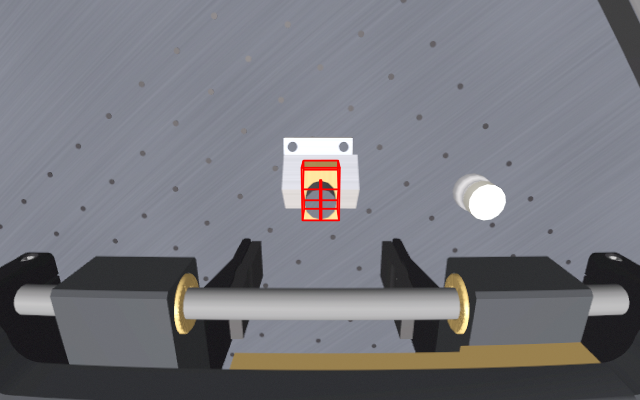

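View pics/w13z.png

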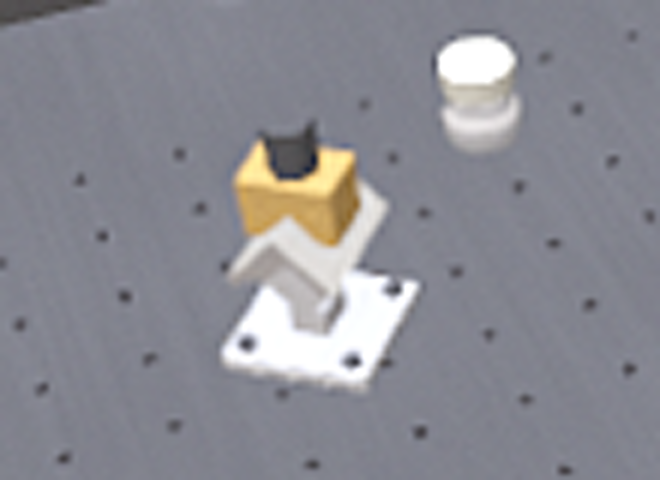

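View pics/w13.png

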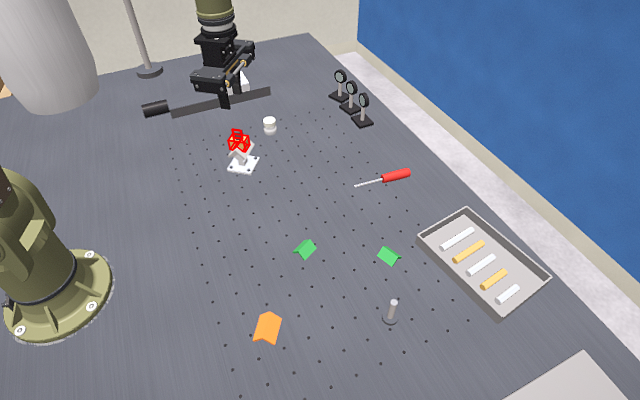

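```bash
python3 -c "
from bench import ctrl
print(ctrl.close_job())"
```

```text
the job is handed in; nothing more can be done
None
```

I nested the short, middle and long angles over the ridge in that order and set the brass weight astride the top one. I then backed the open gripper about 110 mm clear and handed the job in at about 33 s. `close_job` reports no verdict, so I don't know the judged result.

**Seating:** Each piece touched down within about 0.5 mm of its expected height, with only a few newtons of contact force.

**Position:** After each release, the wrist view matched the outline I predicted for the ridge's measured pose to about a pixel (roughly 1 mm). The last wrist and side views show the weight upright and centred on the long angle.

**Bystanders:** The post, jar, screwdriver and coloured look-alikes appear unmoved in the final side view. I judged that by eye rather than measuring it.

**Limits:** No check failed. The lateral positions rely on the camera calibration, which is good to about 2 mm.

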